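Find the vial adapter block that fits the shaker's dowel pins and lock it down

TASK

Mount a vial adapter block on the small bench shaker. The three blue blocks look alike, but the dowel holes underneath differ and only one of them drops over the four pins in the shaker's nest: find it by trying them, pushed snugly into the corner of the two steel stops, then leave it sitting fully down on the bed and push the hold-down tab round by its red stud until it lies squarely across the block's edge. Leave the other two blocks standing flat on the worktop, and do not shift the sample cups and vials.

Things in the scene. Friction and masses are not known exactly. Their poses are not given: they have to be found in the camera images.
- shaker: (All sizes in mm.) Low white bench shaker, fixed; 206 long (x) by 144 wide (y), front with a black knob and green switch to its -x. Origin: on the worktop under the nest centre; axes are the nest's. The nest is an aluminium bed 40 above the worktop with four pins and two steel stops, open at the front and right. Behind it the drive housing is 70 high, from x = +61 to +131.
- nest (a point): Centre of the nest on the surface of the bed, axes as the shaker's. A seated block has its origin here. Four fixed steel pins stand on the bed, 8 in diameter, 10 high, the top 2.5 tapering to 5: at x = -28 and +28, y = -b and +b, where b is 10, 18 or 26 and differs from start to start.
- rear_stop (a point): Middle of the face of the rear steel stop, at x = +48.3 of the nest (plane across x), 66 long, 16 high above the bed. A block touching this stop and the left one is lined up with the pins to 0.3 (the pins enter at up to about 1.5 off).
- left_stop (a point): Middle of the face of the left steel stop, at y = +37.3 of the nest (plane across y), 80 long, 16 high above the bed.
- block_a: Blue adapter block, 96 (x) by 74 (y) by 24, 0.2 to 0.42 kg, six empty vial wells on top; in the middle of the top a black upright handle 36 (x) by 12 (y) by 28 high. Underside: four blind holes 10.5 wide and deep at x = -28, +28 and y = -b, +b; b is 10, 18 or 26, different in each block; same after a half turn. Origin: centre of the underside. A wrong block stays 10 up on the pins.
- block_b: Second adapter block, same outside shape as block_a, other b.
- block_c: Third adapter block, same outside shape as block_a, other b.
- tab (a joint): Swivel angle of the steel hold-down tab, rad: 0 pointing to the shaker's front (-x), +1.57 pointing to +y, across the block's edge; grows clockwise seen from above. Stops at -1.0 and +1.7; stays where left; about 2 N at the stud. Underside 26 above the bed: clears a seated block (24), is barred by one up on the pins. Starts at 0 or less, where it is 15 or more clear of a seated block.
- pivot (a point): Pivot of the tab, x = -28, y = -58 in the shaker's frame, at the tab's underside; the tab reaches 41 from here.
- stud (a point): Middle of the upright red stud on the tab (10 diameter, from 71 to 93 above the worktop), 34 from the pivot, to be pushed by a fingertip.
- cup_blue: Sample cup with blue lid, 55 diameter, 58 high, bystander. Origin: centre of the foot.
- cup_grey: Sample cup with grey lid, 55 diameter, 58 high, bystander. Origin: centre of the foot.
- vial_blue: Glass vial with blue cap, 22 diameter, 48 high, bystander. Origin: centre of the foot.
- vial_white: Glass vial with white cap, 22 diameter, 48 high, bystander. Origin: centre of the foot.

How it is judged (in metres and radians):
On the way:
1. the matching block sits fully down over the pins of the nest (((z of block_a in the frame of nest below 0.0025 m and horizontal distance between block_a and nest below 0.004 m and angle between block_a's own z axis and vertical below 0.04 rad) or (z of block_b in the frame of nest below 0.0025 m and horizontal distance between block_b and nest below 0.004 m and angle between block_b's own z axis and vertical below 0.04 rad) or (z of block_c in the frame of nest below 0.0025 m and horizontal distance between block_c and nest below 0.004 m and angle between block_c's own z axis and vertical below 0.04 rad))), for 0.2 s.
At the end, for the whole second after the job is handed in: The block that fits is down on the bed (underside within 2.5 mm of it, centred within 4 mm, level), the hold-down tab lies across its edge (tab joint beyond 1.2 rad), the two other blocks stand flat on the worktop, and all blocks are at rest (value of joint tab above 1.2 rad and ((z of block_a in the frame of nest below 0.0025 m and horizontal distance between block_a and nest below 0.004 m and angle between block_a's own z axis and vertical below 0.04 rad and height (world z) of each of block_b, block_c below 0.006 m and angle between each of block_b, block_c's own z axis and vertical below 0.06 rad) or (z of block_b in the frame of nest below 0.0025 m and horizontal distance between block_b and nest below 0.004 m and angle between block_b's own z axis and vertical below 0.04 rad and height (world z) of each of block_a, block_c below 0.006 m and angle between each of block_a, block_c's own z axis and vertical below 0.06 rad) or (z of block_c in the frame of nest below 0.0025 m and horizontal distance between block_c and nest below 0.004 m and angle between block_c's own z axis and vertical below 0.04 rad and height (world z) of each of block_a, block_b below 0.006 m and angle between each of block_a, block_b's own z axis and vertical below 0.06 rad)) and linear speed of each of block_a, block_b, block_c below 0.02 m/s); the robot touches nothing.
It fails at once if a sample cup or vial is shifted by more than 20 mm or knocked over (distance of any of cup_blue, cup_grey, vial_blue, vial_white from where it was at the start of the episode above 0.02 m or angle between any of cup_blue, cup_grey, vial_blue, vial_white's own z axis and vertical above 0.4 rad).
It also fails if it takes over 72 s, if anything falls off the work surface, if the arm or the gripper's body presses on something with over 40 N, if the wrist force passes 120 N, or if a joint passes its speed limit or range.

ROBOT

A 6-joint arm with a two-finger parallel gripper is mounted at the origin on a cart in front of the work surface, level with it; the furniture and walls round the work are solid. World frame = base frame: x ahead of the robot, y to its left, z up, the work surface at z = 0. Lengths are in m, angles in degrees, forces in N, time in s.
With the tool pointing down it reaches from about 0.375 to 0.825 m from the base axis. Payload 5.5 kg.
Tool frame: the origin (TCP) lies at the very end of the fingers, on their centre line; the grasp point (between the pads) lies 19 mm behind it; x points along the fingers, y is the direction in which the jaws open and shut, and the axes are right-handed (so a half turn about x gives the same grasp; the last joint's range is limited). The gripper opens to 85 mm and grips with 20 to 120 N. Pads are 22 mm wide; open, the fingers measure 114 mm over their backs; the gripper's body (76 mm by 85 mm) begins 54 mm behind the grasp point. The pads swing forward as they close: fully open they stand 13 mm farther back than shut.
Start: joints at [-65.833, 17.962, -2.699, 69.339, 0, 90], TCP at [0.246, -0.547, 0.231] pointing down, gripper open.
Joint ranges: [-152.73, 152.73], [-39.44, 99.34], [-58.76, 71.6], [-118.89, 123.64], [-81.53, 83.1], [-180, 180]. Speed limits (degrees/s): [136.94, 136.94, 172.46, 180, 180, 180].

INTERFACE

Orientations are given as [roll, pitch, yaw] about the fixed x, y, z axes, in that order (R = Rz(yaw) Ry(pitch) Rx(roll)).
In Python, from plant import manip gives the robot as it stands.
- The arm moves only by the shell command python3 -m inch 'ROWS' [OPENING]. ROWS is JSON, one flat list of numbers, 6 for each row, row after row: the shift along the tool's x, y, z in mm, then the turn, a rotation vector about the tool's x, y, z in degrees. A call has 1 to 8 rows; each row is the pose to reach, as a shift and turn from the pose commanded when the call began, along the tool's axes at that moment; what a row does not reach only later rows make up. A row lasts 1/8 s, in which the tool goes at most 62.5 mm and 10.7 degrees, less where a joint would pass 70% of its speed; a pose out of reach is approached as far as the arm can. A call with a gripper value outside its range is refused whole. OPENING is the closure, from -1 (fully open) to 1 (shut), set as the call begins (- or left out, the last holds). The fingers move at their own pace and stop on an object; the grip force is fixed at half the most. Time passes only in rows, so rows that repeat a pose let the fingers close. It gives the time, the measured TCP pose, the force and the opening at its end, in the units of the state.
- manip.get_state(): the state, without advancing time (a new reading comes with each control period).
- manip.read_camera(name): name is "scene" or "top"; returns the picture (480x640x3 uint8, red, green, blue); there is no depth.
- manip.camera_params(name): a dict with "fx", "fy", "cx", "cy" (pixels), "R" (3x3) and "t" (3): a world point X has camera coordinates R X + t. Camera axes: x right, y down, z forward; pixel columns grow to the right and rows downward; lengths in m; the calibration is good to about 2 mm. A picture is of the moment at which its call begins. camera_params takes no time and is no camera call.
- manip.sign_off(): hands the job in, once; it reports no verdict.
The state is a dict: "time": time; "q": joint angles; "dq": joint speeds; "joint_torque": joint torques, N m; "ee_pos": TCP position; "eef_rot": TCP orientation; "ft_force": force on the tool from outside, world axes, zero at the start; "ft_torque": the same for the moment, N m; "width": finger opening in m.
Only numpy, scipy, OpenCV 4.12 (cv2) and the standard library are available. Lean on these libraries where they do the work, as an engineer would, in place of code of your own. Each camera call takes 0.05 s, during which the arm holds its last target. There are 200 camera calls.

## Working session

There is one attempt and no reset: what is moved stays moved. The work goes in short steps, Python scripts to look and compute and a shell command to move; the robot and the scene stay as the last step left them, time stands still between calls to the robot, and variables do not carry over. Pictures are saved under pics/ and viewed, about 8 in all and at most 12, crops included, and the job is handed in when it is done.

```bash
ls; mkdir -p pics; python3 - <<'E'
from plant import manip
import cv2
for n in("scene","top"):
    im=manip.read_camera(n); cv2.imwrite(f"pics/{n}0.png",im[:,:,::-1])
    print(n,manip.camera_params(n))
print(manip.get_state())
E
```

```text
pics
scene {'fx': 509.3989777913658, 'fy': 509.3989777913658, 'cx': 317.26657923290225, 'cy': 241.14329797702493, 'R': array([[-0.81032588, -0.58581607, -0.01383877],
       [-0.37964577,  0.54283901, -0.74912943],
       [ 0.44636427, -0.60178513, -0.66227909]]), 't': array([0.42593795, 0.24154393, 1.0918812 ])}
top {'fx': 523.0157675478318, 'fy': 523.0157675478318, 'cx': 323.2775472247909, 'cy': 238.10704154046348, 'R': array([[ 0.01488362, -0.99987487,  0.00535862],
       [-0.99826303, -0.01516473, -0.05692941],
       [ 0.05700355, -0.004502  , -0.99836383]]), 't': array([0.04791894, 0.49178223, 1.30290684])}
{'time': 0.1, 'q': array([-6.58330533e+01,  1.80010918e+01, -2.74834607e+00,  6.93409971e+01,
        4.65847803e-04,  9.00003472e+01]), 'dq': array([-0.10134699, -0.09385397,  0.07457371, -0.06330844,  0.09546705,
       -0.07125713]), 'joint_torque': array([-8.18414865e-04, -5.40769029e+01,  3.40540230e+01,  1.12542216e-02,
        4.95594247e-05,  5.98170431e-06]), 'ee_pos': array([ 0.24542387, -0.54692994,  0.230512  ]), 'eef_rot': array([-90.2947915 ,  89.90956385, 113.87180765]), 'ft_force': array([ 0.08871496, -0.46921105,  0.76964136]), 'ft_torque': array([ 0.00914178,  0.01722184, -0.0442529 ]), 'width': 0.08566042937891283}
```

View pics/top0.png

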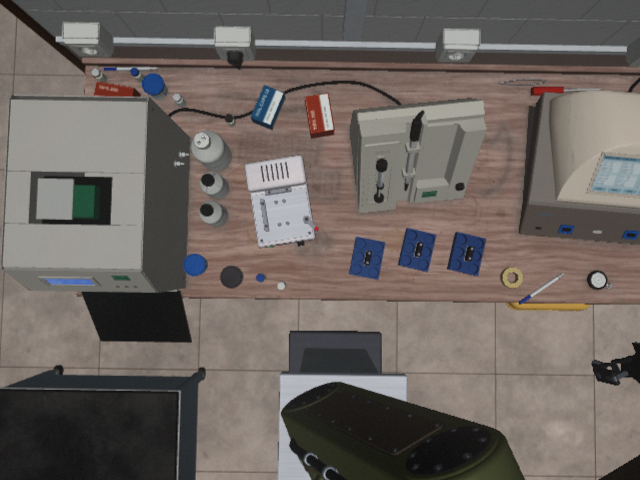

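View pics/scene0.png

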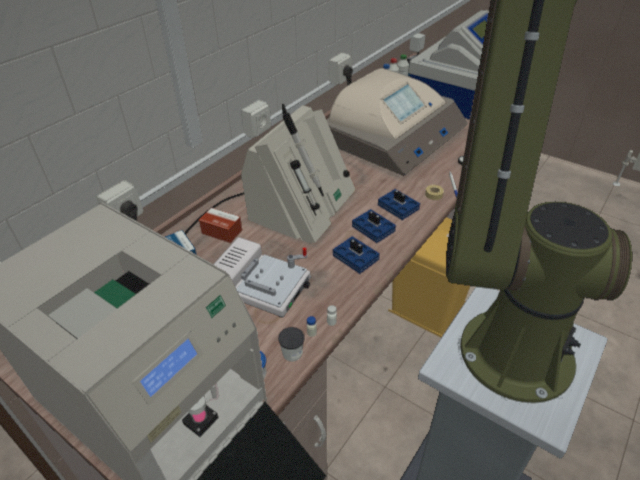

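The top view shows the shaker near (283,200) and the blocks near (367,258), (417,250) and (467,254). The cups and vials are in front-left of the shaker. I'll enlarge both views next.

```bash
python3 - <<'E'
import cv2,numpy as np
a=cv2.imread("pics/top0.png")
c1=cv2.resize(a[145:255,240:330],None,fx=5,fy=5,interpolation=cv2.INTER_CUBIC) #450x550
c2=cv2.resize(a[220:290,340:500],None,fx=5,fy=5,interpolation=cv2.INTER_CUBIC) #800x350
cv2.imwrite("pics/c1.png",c1)
s=cv2.imread("pics/scene0.png")
c3=cv2.resize(s[180:330,215:425],None,fx=3.8,fy=3.8,interpolation=cv2.INTER_CUBIC)
cv2.imwrite("pics/c2.png",c2);cv2.imwrite("pics/c3.png",c3)
E
```

```text
(no output)
```

View pics/c1.png

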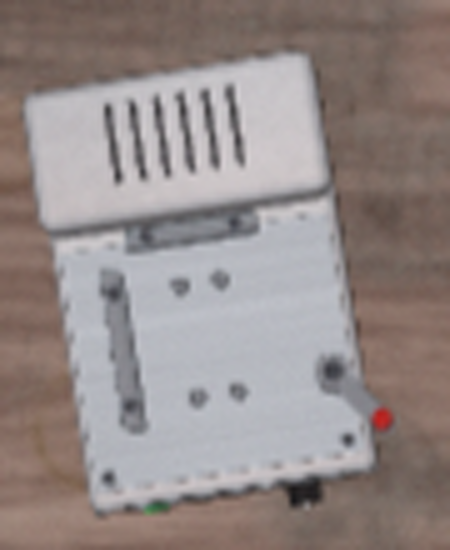

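View pics/c2.png

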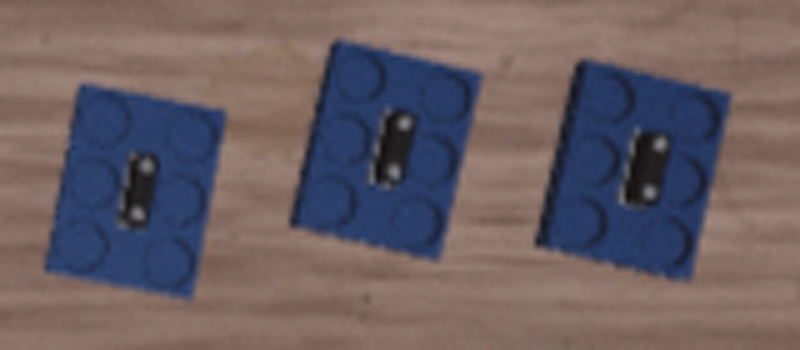

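View pics/c3.png

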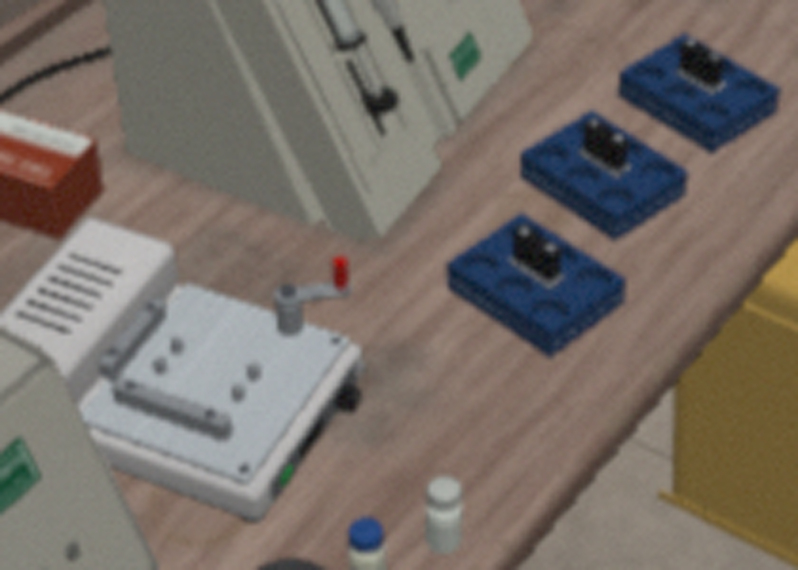

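Top crop: the four pin tops are at (180,287), (220,280), (198,398) and (238,391) in the 5x crop, about 20 mm apart in y, so b is about 10. The stud is at (382,420). The handle screw heads are visible on all three blocks in both views, so I'll triangulate them.

```bash
cat > h.py <<'E'
import numpy as np,cv2
from plant import manip
P={n:manip.camera_params(n) for n in("scene","top")}
def M(n):
    p=P[n];K=np.array([[p["fx"],0,p["cx"]],[0,p["fy"],p["cy"]],[0,0,1]])
    return K@np.c_[p["R"],p["t"]]
def tri(a,b): # top px, scene px
    X=cv2.triangulatePoints(M("top"),M("scene"),np.array(a,float).reshape(2,1),np.array(b,float).reshape(2,1))[:,0]
    return X[:3]/X[3]
def onz(n,uv,z):
    p=P[n];d=p["R"].T@np.array([(uv[0]-p["cx"])/p["fx"],(uv[1]-p["cy"])/p["fy"],1]);c=-p["R"].T@p["t"]
    return c+d*(z-c[2])/d[2]
def proj(n,X):
    v=M(n)@np.r_[X,1];return v[:2]/v[2]
def cr(uv,s,o): return ((uv[0]+.5)/s-.5+o[0],(uv[1]+.5)/s-.5+o[1])
E
python3 - <<'E'
from h import *
np.set_printoptions(precision=4,suppress=True)
T1=lambda p:cr(p,5,(240,145));T2=lambda p:cr(p,5,(340,220));S=lambda p:cr(p,3.8,(215,180))
print("screws")
for i,(a,b,c,d) in enumerate([((147,165),(137,213),(525,232),(553,245)),((404,123),(394,173),(592,122),(620,135)),((660,143),(650,191),(688,43),(717,57))]):
    p,q=tri(T2(a),S(c)),tri(T2(b),S(d))
    m=(onz("top",T2(a),.052)+onz("top",T2(b),.052))/2
    print(i,p,q,m, np.degrees(np.arctan2(*(p-q)[[1,0]])))
C=[[(80,84),(226,110),(192,298),(46,270)],[(335,40),(482,72),(440,260),(295,226)],[(585,62),(730,94),(690,280),(542,246)]]
for c in C:
    w=np.array([onz("top",T2(p),.024) for p in c]);u=w[0]+w[1]-w[2]-w[3];v=w[0]+w[3]-w[1]-w[2]
    print("corner ctr",w.mean(0),"yaws",np.degrees(np.arctan2(u[1],u[0])),np.degrees(np.arctan2(-v[0],v[1])),np.hypot(*u[:2])/2,np.hypot(*v[:2])/2)
pt=[(180,287),(220,280),(198,398),(238,391)];ps=[(160,365),(177,345),(238,392),(253,371)]
W=np.array([onz("top",T1(p),.05) for p in pt])
print("pins tri",*[tri(T1(p),S(s)) for p,s in zip(pt,ps)]);print(W,W.mean(0),"yaw",[np.degrees(np.arctan2(*(W[i]-W[i+2])[[1,0]])) for i in(0,1)], np.linalg.norm(W[0]-W[1]),np.linalg.norm(W[0]-W[2]))
st=tri(T1((382,420)),S((341,260)));pv=onz("top",T1((333,370)),.073);print("stud",st,onz("top",T1((382,420)),.093),"pivot",pv)
# housing top corners z=.07
for p in [(25,97),(310,52),(331,188),(45,232)]: print(onz("top",T1(p),.07))
E
```

```text
screws
0 [ 0.4548 -0.0568  0.0523] [ 0.4308 -0.0521  0.0564] [ 0.4433 -0.0544  0.052 ] -11.020351136494558
1 [ 0.4778 -0.1814  0.055 ] [ 0.4527 -0.1764  0.0579] [ 0.4653 -0.1798  0.052 ] -11.2513679060218
2 [ 0.4701 -0.3071  0.0526] [ 0.4452 -0.303   0.0525] [ 0.4578 -0.3051  0.052 ] -9.356357945356407
corner ctr [ 0.4432 -0.0539  0.024 ] yaws -9.724726232440688 -9.616303281364125 0.09484507293818968 0.07403006702543564
corner ctr [ 0.4656 -0.1796  0.024 ] yaws -12.07892776564514 -11.892730807196346 0.09588229090600041 0.07467441225872846
corner ctr [ 0.457  -0.3041  0.024 ] yaws -12.661220849460776 -11.856633696558177 0.0950443774600783 0.074867961183456
pins tri [0.5766 0.1743 0.0467] [0.5801 0.1545 0.0463] [0.5218 0.1643 0.0467] [0.5256 0.1448 0.0466]
[[0.576  0.1739 0.05  ]
 [0.5798 0.1543 0.05  ]
 [0.5214 0.164  0.05  ]
 [0.5252 0.1445 0.05  ]] [0.5506 0.1592 0.05  ] yaw [np.float64(10.299764007336455), np.float64(10.25062467752007)] 0.019938001409869805 0.055464703270414605
stud [0.5087 0.0733 0.0958] [0.5088 0.0732 0.093 ] pivot [0.5341 0.0974 0.073 ]
[0.6651 0.2492 0.07  ]
[0.6894 0.1113 0.07  ]
[0.6229 0.1    0.07  ]
[0.5993 0.238  0.07  ]
```

```bash
cat >> h.py <<'E'
from scipy.spatial.transform import Rotation as Ro
N=np.array([.5506,.1592,.040]);NY=10.27
def nest(x,y,z=0): # mm in nest frame -> world m
    c,s=np.cos(np.radians(NY)),np.sin(np.radians(NY));x,y=x/1e3,y/1e3
    return N+[c*x-s*y,s*x+c*y,z/1e3]
def plan(*tg):
    s=manip.get_state();R0=Ro.from_euler("xyz",s["eef_rot"],degrees=True);p0=np.array(s["ee_pos"])
    print("t",round(s["time"],2),"p",np.round(p0,4),"jaw-y yaw-90 %.1f"%(np.degrees(np.arctan2(*R0.as_matrix()[[1,0],1]))-90),"w",round(s["width"],4),"F",np.round(s["ft_force"],1),"q6 %.0f"%s["q"][5])
    for pos,yaw in tg:
        best=None
        for k in(0,180):
            a=np.radians(yaw+k);y=np.array([-np.sin(a),np.cos(a),0]);x=np.array([0,0,-1.])
            r=(R0.inv()*Ro.from_matrix(np.c_[x,y,np.cross(x,y)])).as_rotvec(degrees=True)
            if best is None or np.linalg.norm(r)<np.linalg.norm(best): best=r
        print(np.round(R0.inv().apply(np.array(pos)-p0)*1e3,1),np.round(best,1))
E
python3 -c "
from h import *
plan(((.4433,-.0542,.10),-9.9),((.4433,-.0542,.028),-9.9))"
```

```text
t 0.1 p [ 0.2454 -0.5469  0.2305] jaw-y yaw-90 -155.8 w 0.0857 F [ 0.1 -0.5  0.8] q6 90
[ 131.1 -368.3 -382.3] [34.1  0.   0.1]
[ 203.1 -368.2 -382.3] [34.1  0.   0.1]
```

```bash
python3 -m inch '[131,-368,-382,34,0,0, 131,-368,-382,34,0,0, 131,-368,-382,34,0,0, 131,-368,-382,34,0,0, 131,-368,-382,34,0,0, 131,-368,-382,34,0,0, 131,-368,-382,34,0,0, 131,-368,-382,34,0,0]' 0; python3 -c "
from h import *
plan(((.4433,-.0542,.10),-9.9),((.4433,-.0542,.028),-9.9))"
```

```text
time: 1.1
ee_pos: [0.4258, -0.0985, 0.1119]
eef_rot: [164.3, 90.0, -25.6]
ft_force: [0.5, -1.3, 0.2]
width: 0.0429
t 1.1 p [ 0.4258 -0.0985  0.1119] jaw-y yaw-90 -189.8 w 0.0429 F [ 0.5 -1.3  0.2] q6 177
[ 11.9 -46.6  -9.7] [ 0.1 -0.  -0. ]
[ 83.9 -46.6  -9.6] [ 0.1 -0.  -0. ]
```

Joint 6 is near its limit, so I'll use the equivalent grasp, turned by half a turn.

```bash
python3 -m inch '[12,-47,-10,-86,0,0, 12,-47,-10,-86,0,0, 12,-47,-10,-86,0,0, 12,-47,-10,-86,0,0, 12,-47,-10,-86,0,0, 12,-47,-10,-86,0,0, 12,-47,-10,-86,0,0, 12,-47,-10,-86,0,0]'
python3 -m inch '[0,0,0,-94,0,0, 0,0,0,-94,0,0, 0,0,0,-94,0,0, 0,0,0,-94,0,0, 0,0,0,-94,0,0, 0,0,0,-94,0,0, 0,0,0,-94,0,0, 0,0,0,-94,0,0]'; python3 -c "
from h import *
plan(((.4433,-.0542,.10),-9.9),((.4433,-.0542,.028),-9.9))"
```

```text
time: 2.1
ee_pos: [0.443, -0.0557, 0.1]
eef_rot: [-84.8, 90.0, 171.7]
ft_force: [0.3, -0.2, 0.7]
width: 0.043
time: 3.1
ee_pos: [0.443, -0.0557, 0.1]
eef_rot: [-167.9, 90.0, 174.5]
ft_force: [0.2, -0.1, -0.3]
width: 0.0429
t 3.1 p [ 0.443  -0.0557  0.1   ] jaw-y yaw-90 -17.6 w 0.0429 F [ 0.2 -0.1 -0.3] q6 10
[ 0.   1.5 -0.1] [-7.7 -0.   0. ]
[72.   1.5 -0.1] [-7.7 -0.   0. ]
```

```bash
python3 -m inch '[0,1.5,0,-7.7,0,0, 45,1.5,0,-7.7,0,0, 72,1.5,0,-7.7,0,0, 72,1.5,0,-7.7,0,0]'
python3 -m inch '[0,0,0,0,0,0, 0,0,0,0,0,0, 0,0,0,0,0,0, 0,0,0,0,0,0]' 1; python3 -c "
from h import *
plan((nest(-6,-6,100),NY),(nest(-6,-6,45),NY))"
```

```text
time: 3.6
ee_pos: [0.4413, -0.054, 0.0265]
eef_rot: [-177.1, 89.7, 172.7]
ft_force: [-0.4, -0.5, 0.8]
width: 0.0427
time: 4.1
ee_pos: [0.445, -0.0544, 0.0297]
eef_rot: [2.0, 89.9, -8.3]
ft_force: [-1.6, -0.2, 7.4]
width: 0.0109
t 4.1 p [ 0.445  -0.0544  0.0297] jaw-y yaw-90 -10.2 w 0.0109 F [-1.6 -0.2  7.4] q6 3
[-110.1  221.3   62.6] [-20.5   0.1   0. ]
[-55.1 221.3  62.5] [-20.5   0.1   0. ]
```

```bash
python3 -m inch '[-60,0,0,0,0,0, -112,0,0,0,0,0, -112,58,16,-7,0,0, -112,116,33,-14,0,0, -112,174,50,-20.5,0,0, -112,221,62.6,-20.5,0,0, -112,221,62.6,-20.5,0,0, -90,221,62.6,-20.5,0,0]'
python3 -c "
from h import *
plan((nest(-6,-6,43),NY),(nest(2,2,43),NY))"
```

```text
time: 5.1
ee_pos: [0.5458, 0.1526, 0.1195]
eef_rot: [-2.4, 89.8, 7.9]
ft_force: [0.2, -0.3, -3.5]
width: 0.011
t 5.1 p [0.5458 0.1526 0.1195] jaw-y yaw-90 10.3 w 0.011 F [ 0.2 -0.3 -3.5] q6 5
[36.5 -0.4 -0.2] [0.  0.2 0. ]
[36.5  7.6  7.8] [0.  0.2 0. ]
```

```bash
python3 -m inch '[36.5,0,0,0,0,0, 36.5,0,0,0,0,0, 36.5,4,4,0,0,0, 36.5,6,6,0,0,0, 36.5,8,8,0,0,0, 36.5,8,8,0,0,0]'
python3 -c "
from h import *
plan((nest(0,0,43),NY))"; python3 - <<'E'
from h import *
im=manip.read_camera("scene");cv2.imwrite("pics/s1.png",cv2.resize(im[200:330,215:360,::-1],None,fx=4,fy=4,interpolation=cv2.INTER_CUBIC))
E
```

```text
time: 5.85
ee_pos: [0.5511, 0.1596, 0.082]
eef_rot: [-100.2, 89.8, -90.0]
ft_force: [-0.2, -5.9, -1.5]
width: 0.0109
t 5.85 p [0.5511 0.1596 0.082 ] jaw-y yaw-90 10.2 w 0.0109 F [-0.2 -5.9 -1.5] q6 6
[-1.  -0.4 -0.5] [-0.1 -0.   0.2]
```

View pics/s1.png

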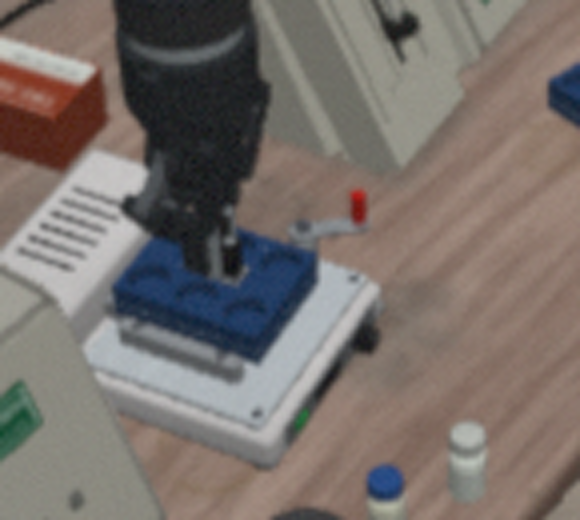

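The block is held level, just above the left stop's lower zone. The force of −5.9 N in y shows it touching the left stop, so I'll push on towards the rear stop.

```bash
python3 -m inch '[0,0.5,1.5,0,0,0, 0,0.5,3,0,0,0, 0,0.5,3,0,0,0]'; python3 -c "
from h import *
plan((nest(0,0,43),NY))"
```

```text
time: 6.28
ee_pos: [0.5527, 0.16, 0.0815]
eef_rot: [-125.2, 89.7, -115.1]
ft_force: [-2.5, -7.6, -0.5]
width: 0.011
t 6.28 p [0.5527 0.16   0.0815] jaw-y yaw-90 10.2 w 0.011 F [-2.5 -7.6 -0.5] q6 6
[-1.5 -0.4 -2.2] [-0.1 -0.2  0.3]
```

```bash
python3 -m inch '[0,0.3,2,0,0,0, 0,0.3,2,0,0,0, 0,0.3,2,0,0,0]'; python3 -c "
from h import *
plan((nest(0,0,43),NY))"
```

```text
time: 6.65
ee_pos: [0.5529, 0.16, 0.0813]
eef_rot: [-141.1, 89.5, -131.0]
ft_force: [-7.8, -9.0, 4.6]
width: 0.0105
t 6.65 p [0.5529 0.16   0.0813] jaw-y yaw-90 10.2 w 0.0105 F [-7.8 -9.   4.6] q6 6
[-1.6 -0.4 -2.4] [-0.1 -0.4  0.3]
```

```bash
python3 -m inch '[2,0,0,0,0,0, 4,0,0,0,0,0, 5,0,0,0,0,0]'; python3 -c "
from h import *
plan((nest(0,0,43),NY))"
```

```text
time: 7.02
ee_pos: [0.5528, 0.16, 0.0765]
eef_rot: [-140.5, 89.5, -130.4]
ft_force: [-8.6, -9.1, 5.9]
width: 0.0107
t 7.03 p [0.5528 0.16   0.0765] jaw-y yaw-90 10.2 w 0.0107 F [-8.6 -9.1  5.9] q6 6
[-6.5 -0.4 -2.4] [-0.1 -0.3  0.3]
```

It has gone well below the 10 mm pin height with almost no extra force, so this one seems to fit. I'll keep lowering.

```bash
python3 -m inch '[2.5,0,0,0,0,0, 5,0,0,0,0,0, 7,0,0,0,0,0, 7,0,0,0,0,0]'; python3 -c "
from h import *
plan((nest(0,0,43),NY))"; python3 - <<'E'
from h import *
im=manip.read_camera("scene");cv2.imwrite("pics/s2.png",cv2.resize(im[200:330,215:360,::-1],None,fx=4,fy=4,interpolation=cv2.INTER_CUBIC))
E
```

```text
time: 7.52
ee_pos: [0.5528, 0.1599, 0.0693]
eef_rot: [-140.6, 89.5, -130.4]
ft_force: [-8.3, -9.7, 3.8]
width: 0.011
t 7.53 p [0.5528 0.1599 0.0693] jaw-y yaw-90 10.2 w 0.011 F [-8.3 -9.7  3.8] q6 6
[-13.7  -0.4  -2.3] [-0.1 -0.4  0.3]
```

View pics/s2.png

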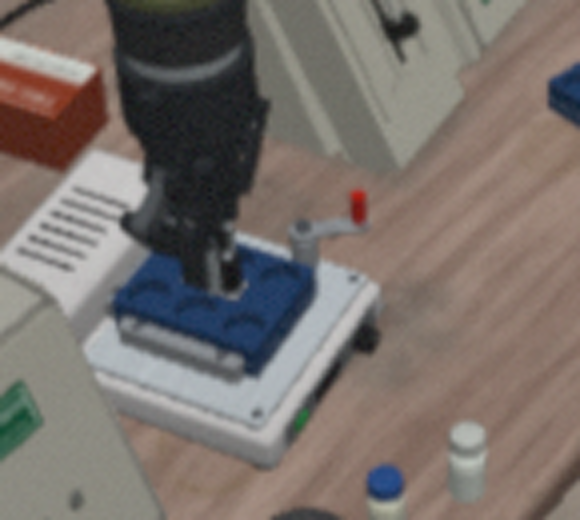

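The block now sits level and low behind the left stop, about 10 mm lower than before. TCP z is 0.0693, against 0.0697 expected when seated. I'll press lightly to confirm hard contact, then release and lift off.

```bash
python3 -m inch '[1.5,0,0,0,0,0, 1.5,0,0,0,0,0]'
python3 -m inch '[0,0,0,0,0,0, 0,0,0,0,0,0, 0,0,0,0,0,0, -5,0,-2,0,0,0, -30,0,-2,0,0,0, -80,0,-2,0,0,0, -80,0,-2,0,0,0]' 0.3; python3 -c "
from h import *
NYd=NY
c=lambda th:(-28-34*np.cos(th),-58+34*np.sin(th))
print([np.round(c(t),1) for t in(-.59,0,.5,1,1.5)])
plan((nest(-75,-100,79),NY),(nest(-75,-100,36),NY))"
```

```text
time: 7.82
ee_pos: [0.5528, 0.1598, 0.069]
eef_rot: [-138.5, 89.6, -128.3]
ft_force: [-11.8, -11.0, 13.0]
width: 0.0106
time: 8.7
ee_pos: [0.557, 0.1637, 0.1528]
eef_rot: [6.5, 89.6, 16.8]
ft_force: [-0.3, 0.8, -0.2]
width: 0.0299
[array([-56.3, -76.9]), array([-62., -58.]), array([-57.8, -41.7]), array([-46.4, -29.4]), array([-30.4, -24.1])]
t 8.7 p [0.557  0.1637 0.1528] jaw-y yaw-90 10.3 w 0.0299 F [-0.3  0.8 -0.2] q6 6
[  33.1 -103.3  -82.3] [-0.   0.4 -0.1]
[  76.1 -103.4  -82.7] [-0.   0.4 -0.1]
```

The press gave 13 N at an unchanged height, so the block is hard on the bed. Next I'll push the tab in two straight pushes, first +y at nest x=−60, then +x.

```bash
python3 -m inch '[0,-56,-34,0,0,0, 0,-111,-67,0,0,0, 0,-111,-67,0,0,0, 35,-111,-67,0,0,0, 71,-111,-67,0,0,0, 71,-111,-67,0,0,0]' 1
python3 - <<'E'
from h import *
im=manip.read_camera("scene");cv2.imwrite("pics/s3.png",cv2.resize(im[200:330,215:375,::-1],None,fx=4.5,fy=4.5,interpolation=cv2.INTER_CUBIC))
plan((nest(-60,-55,42),NY))
E
```

```text
time: 9.45
ee_pos: [0.5053, 0.0419, 0.0748]
eef_rot: [170.9, 89.7, -178.8]
ft_force: [-1.2, 0.2, 0.5]
width: 0.0004
t 9.5 p [0.5068 0.042  0.0765] jaw-y yaw-90 10.3 w 0.0003 F [-0.2  0.9 -0.8] q6 -6
[-5.5 52.5  4. ] [ 0.  -0.2 -0. ]
```

View pics/s3.png

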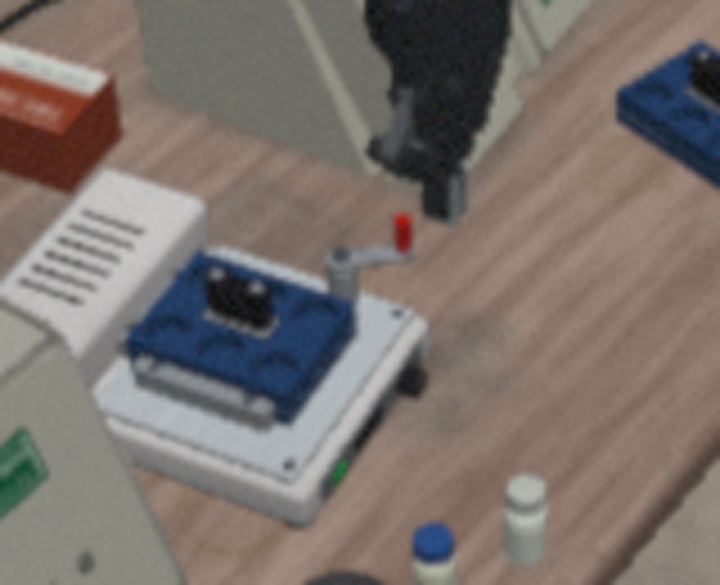

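Seated block looks flat behind both stops. The closed fingers at about (445,200) are beside the red stud at (403,232), on its −y side. Pushing +y now.

```bash
python3 -m inch '[-5.5,0,4,0,0,0, -5.5,10,4,0,0,0, -5.5,20,4,0,0,0, -5.5,30,4,0,0,0, -5.5,40,4,0,0,0, -5.5,52,4,0,0,0, -5.5,52,4,0,0,0]'
python3 - <<'E'
from h import *
im=manip.read_camera("scene");cv2.imwrite("pics/s4.png",cv2.resize(im[200:330,215:375,::-1],None,fx=4.5,fy=4.5,interpolation=cv2.INTER_CUBIC))
plan((nest(-60,-55,42),NY))
for th in(0,.5,.8,1,1.2): 
    p=nest(-28-34*np.cos(th),-58+34*np.sin(th),53);print(th,(proj("scene",p)-[215,200])*4.5)
E
```

```text
time: 10.38
ee_pos: [0.5029, 0.0948, 0.0831]
eef_rot: [40.6, 89.9, 50.9]
ft_force: [0.0, -0.6, 0.1]
width: -0.0001
t 10.43 p [0.5025 0.0945 0.0829] jaw-y yaw-90 10.3 w 0.0001 F [0.  0.2 0.6] q6 0
[ 0.9  0.1 -1.1] [ 0.1  0.  -0.1]
0 [395.53683443 245.41749695]
0.5 [374.20664889 262.59358309]
0.8 [356.48293661 268.93692964]
1 [343.58238723 271.07885203]
1.2 [330.44427285 271.42895186]
```

View pics/s4.png

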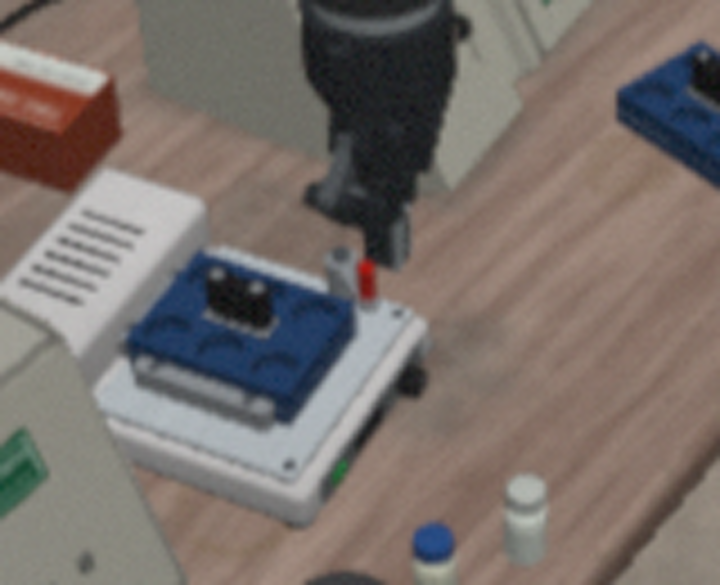

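The stud top is at (367,265), which puts the tab at about 0.62 rad. I'll go round to the −x side and push +x.

```bash
python3 -m inch '[0,0,-22,0,0,0, 0,0,-22,0,0,0, 0,23,-22,0,0,0, 0,23,-22,0,0,0, 0,23,-10,0,0,0, 0,24,0,0,0,0, 0,26,8,0,0,0, 0,26,13,0,0,0]'
python3 - <<'E'
from h import *
im=manip.read_camera("scene");cv2.imwrite("pics/s5.png",cv2.resize(im[200:330,215:375,::-1],None,fx=4.5,fy=4.5,interpolation=cv2.INTER_CUBIC))
plan((nest(-45,-28,42),NY))
for th in(1,1.2,1.4,1.57): 
    p=nest(-28-34*np.cos(th),-58+34*np.sin(th),53);print(th,(proj("scene",p)-[215,200])*4.5)
E
```

```text
time: 11.42
ee_pos: [0.5109, 0.1213, 0.0823]
eef_rot: [156.9, 89.9, 167.2]
ft_force: [-2.3, 1.3, -0.4]
width: 0.0
t 11.47 p [0.5118 0.1212 0.0825] jaw-y yaw-90 10.2 w 0.0 F [-0.8 -0.4 -0.8] q6 3
[ 0.5  2.5 -0.1] [-0. -0. -0.]
1 [343.58238723 271.07885203]
1.2 [330.44427285 271.42895186]
1.4 [317.62552054 269.97211767]
1.57 [307.38609191 267.36012812]
```

View pics/s5.png

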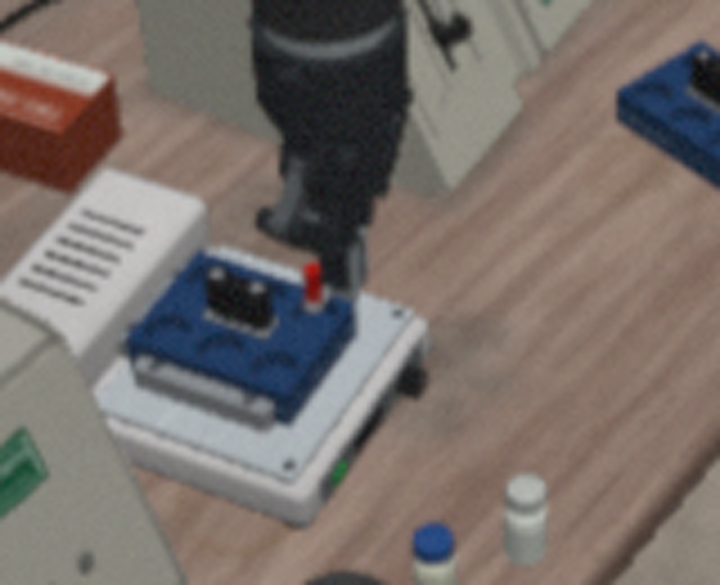

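The stud is at (313,266), so the tab is at about 1.47 rad. I'll back off, rise and check from the top.

```bash
python3 -m inch '[0,0,-10,0,0,0, 0,0,-20,0,0,0, -60,0,-20,0,0,0, -120,0,-20,0,0,0, -120,-60,-20,0,0,0, -120,-120,-30,0,0,0, -120,-180,-30,0,0,0, -120,-180,-30,0,0,0]'
python3 - <<'E'
from h import *
im=manip.read_camera("top");cv2.imwrite("pics/t6.png",cv2.resize(im[145:295,235:345,::-1],None,fx=4,fy=4,interpolation=cv2.INTER_CUBIC))
for th in(1.2,1.4,1.57): print(th,(proj("top",nest(-28-34*np.cos(th),-58+34*np.sin(th),53))-[235,145])*4+1.5)
for c in[(48,37),(48,-37),(-48,-37),(-48,37)]: print(c,(proj("top",nest(*c,24))-[235,145])*4+1.5)
plan()
E
```

```text
time: 12.48
ee_pos: [0.5129, -0.0649, 0.2031]
eef_rot: [-58.0, 89.9, -48.1]
ft_force: [-0.7, -0.2, 0.6]
width: 0.0001
1.2 [236.37809192 323.02177279]
1.4 [231.57883794 312.65830066]
1.57 [229.19761163 303.24784919]
(48, 37) [112.6717218  200.93542301]
(48, -37) [232.86056761 181.25064275]
(-48, -37) [258.2752642  336.50665306]
(-48, 37) [137.60439922 356.40630779]
t 12.53 p [ 0.5126 -0.0628  0.2029] jaw-y yaw-90 10.0 w -0.0001 F [-0.4 -0.2 -0.8] q6 -17
```

View pics/t6.png

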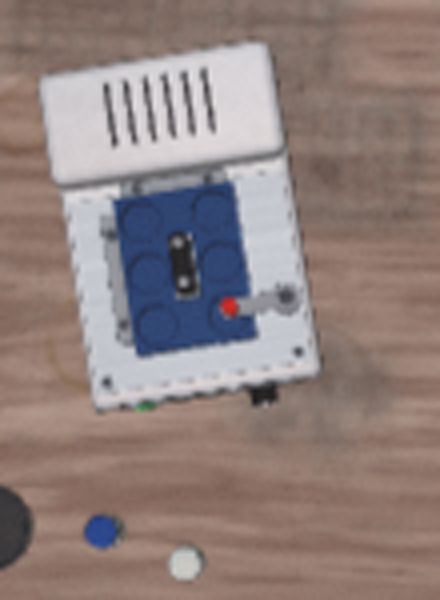

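The block's corners at (114,199), (232,181), (257,337) and (136,355) match the seated prediction to about 1 mm. The stud at (230,307) gives a tab angle of about 1.5 rad. The vials stand where they were.

```bash
python3 -c "
from plant import manip
print(manip.sign_off())"
```

```text
the job is handed in; nothing more can be done
None
```

The matching block is mounted on the shaker and held down by the tab, and the job was handed in at about 12.5 s on the robot's clock.

- **Finding the block:** I measured the shaker, pins and blocks from both cameras, which gave a pin spacing of b ≈ 10 mm. The first block I tried, the one nearest the shaker, was the one that fits. I never had to lift the other two.
- **Seating:** I pushed the block into the corner until both stops gave contact force, then lowered it over the pins. At the end the tool stood at z 0.069 m, against 0.070 m expected for a seated block. A press of about 13 N moved it only about 0.3 mm further. In the last top view its corners lie within about 1 mm of the seated position.
- **Tab:** I pushed the red stud round in two straight pushes. The last picture puts the tab at about 1.5 rad, across the block's edge; 1.2 rad is required.
- **The rest:** In the last picture both vials stand upright and in place. The arm never went near the cups or the other two blocks after my first approach, but I did not measure their final poses.

None of the last checks failed. The one disagreement was on the way: when lowering the fingers beside the stud, the tool read about 5 mm lower than I had asked for. I corrected this before the first push.

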